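# Dock the interface box under the instrument riser

## Robot

A 6-joint arm with a two-finger parallel gripper is mounted at the origin on a cart in front of the work surface, level with it; the furniture and walls round the work are solid. World frame = base frame: x ahead of the robot, y to its left, z up, the work surface at z = 0. Lengths are in m, angles in rad, forces in N, time in s.
With the tool pointing down it reaches from about 0.3 to 0.775 m from the base axis. Payload 14.6 kg.
Tool frame: the origin (TCP) lies at the very end of the fingers, on their centre line; the grasp point (between the pads) lies 19 mm behind it (tcp_to_grasp is the distance from the TCP to the grasp point, in m); z points along the fingers, y is the direction in which the jaws open and shut (so a half turn about z gives the same grasp; the last joint's range is limited). The gripper opens to 94 mm and grips with 3 to 60 N. Pads are 16 mm wide; open, the fingers measure 119 mm over their backs; the gripper's body (75 mm by 177 mm) begins 78 mm behind the grasp point.
Start: joints at [-1.244, 0.3, 1.521, -0, 1.321, -0.067], TCP at [0.211, -0.508, 0.205] pointing down, gripper open.
Joint ranges: [-3.03, 3.03], [-0.79, 2.21], [0.23, 2.52], [-1.04, 4.18], [0, 3.07], [-2.55, 2.55]. Speed limits (rad/s): [2.22, 2.22, 2.57, 3.14, 3.14, 3.14].

## Interface

Orientations are given as a unit quaternion [w, x, y, z].
In Python, from plant import * gives the robot as it stands. The module is installed in compiled form; this text tells all that it offers.
- The arm moves only by the tool play_rows, never from a script. Its argument "moves" is a list that holds one entry, the list of rows, each a list of 7 numbers: the closure, from -1 (fully open) to 1 (shut), then the shift along the tool's x, y, z scaled (see below), then the turn, a rotation vector about the tool's x, y, z scaled (see below). In form: [[[hand, tx, ty, tz, ax, ay, az], ...]]. A call has 1 to 12 rows; each row is the pose to reach, as a shift and turn from the pose measured when the call began, along the tool's axes at that moment, turning the shorter way round; what a row does not reach only later rows make up. The controller multiplies each number of a shift by 40 cm and each number of a turn by 360 degrees. A row lasts 1/8 s, in which the tool goes at most 62.5 mm and 10.7 degrees, less where a joint would pass 70% of its speed; a pose out of reach is approached as far as the arm can. A call with a number of a shift or a turn outside -1 to 1 is refused whole. A call with a gripper value outside its range is refused whole. The fingers move at their own pace and stop on an object; "grip_force" is the grip in N (left out, the last holds). Time passes only in rows, so rows that repeat a pose let the fingers close. It gives the time, the measured TCP pose, the force and the opening at its end, in the units of the state.
- state(): the state, without advancing time (a new reading comes with each control period).
- read_camera(name): name is "scene" or "top" or "wrist"; returns a dict with "frame" (384x512x3 uint8, blue, green, red), "fx", "fy", "cx", "cy" (pixels), "rvec" (rotation vector, rad) and "tvec" (3), from world to camera coordinates, as OpenCV has them; the wrist camera has in their place "hand_eye" (4x4, takes a point from camera to tool coordinates, whose origin is the TCP and whose axes are the flange's). Camera axes: x right, y down, z forward; pixel columns grow to the right and rows downward; lengths in m; the calibration is good to about 2 mm. A picture is of the moment at which its call begins: read the wrist's pose just before it. There is no depth.
- sign_off(): hands the job in, once; it reports no verdict.
The state is a dict: "time": time; "joint_pos": joint angles; "qd": joint speeds; "effort": joint torques, N m; "ee_pos": TCP position; "tool_rot": TCP orientation; "force": force on the tool from outside, world axes, zero at the start; "moment": the same for the moment, N m; "opening": finger opening in m.
Only numpy, scipy, OpenCV 4.12 (cv2) and the standard library are available. Lean on these libraries where they do the work, as an engineer would, in place of code of your own. Each camera call takes 0.05 s, during which the arm holds its last target. There are 200 camera calls.

## Task

Take the white interface box and slide it, long way in and flat on the bench, into the bay under the low riser without pressing its top against the underside of the board. Feed it in until it meets the stop, press it home with about 12 N for half a second, never pushing it against the stop or the riser with more than 20 N, and let go, leaving it seated there with the contact pin held in. Leave the other things where they are.

Things in the scene. Friction and masses are not known exactly. Their poses are not given: they have to be found in the camera images.
- interface_box: the loose white interface box to be docked, a plain closed box 67 mm (its x) by 93 mm (its y, the long way) by 27 mm high, about 0.3 kg; origin at the centre of its underside, z up. Either short end may go into the bay first. Grip it across the 67 mm
- riser: low instrument riser fixed to the bench: white board on two side plates, 130 mm deep (its x) and 200 mm wide (its y), top at 39 mm; origin on the bench under its middle; its x axis points into the bay, so the bay's mouth and the board's front edge are at x = -65 mm, facing the robot. The bay lies along the middle (y = 0), its floor is the bench; its two upright side guides are 71 mm apart and flare out to about 87 mm at the mouth; nothing stands forward of the front edge
- overhang: the riser's board that overhangs the bay, same origin and axes as the riser; its underside is 33 mm above the bench, 6 mm above the box's top, its upper face at 39 mm
- dock: the docking fixture at the far end of the bay: a base plate carrying a clamped black stop block, 64 mm wide and 26 mm high, square to the bay, with two rigid rubber-faced pads toward the mouth. Origin and axes are the riser's and do NOT tell where the block is clamped: its pads lie anywhere from 45 to 59 mm behind the board's front edge, so the box at home stands 34 to 48 mm out of the bay
- contact_pin (a joint): sprung pin in the middle of the stop block, 13 mm above the bench, 5 mm proud of the pads; 0 = out, grows as the box pushes it in (m), 0.005 when the box lies against the pads. Its weak spring (under 0.5 N) brings it out if the box backs off. Sliding under its own weight takes 1 to 3 N, more if pressed down; on the pads the push climbs to tens of newtons within a millimetre or two, so feel for them
- tape_roll: roll of amber tape lying flat, 62 mm diameter, 12 mm high; bystander, leave it; origin at the centre of its underside
- solder_reel: reel of solder standing on the riser's top, 56 mm diameter, 36 mm high; bystander, leave it; origin at the centre of its underside
- label_roll: white tape roll on the riser's top, 52 mm diameter, 18 mm high; bystander, leave it; origin at the centre of its underside
- parts_box: three-bay parts box with clear lid, 69 x 121 x 33 mm; bystander, leave it; origin at the centre of its underside
- flux_bottle: small dropper bottle standing upright, 34 mm diameter, 96 mm high; bystander, leave it; origin at the centre of its underside
- cutters: side cutters with two handles lying flat, 36 x 119 x 11 mm; bystander, leave it; origin at the centre of its underside
Mind the look-alikes: they are no part of the job. Several things have the shape of the interface_box; the one meant has the colours described above.

How it is judged:
By the outcome, as a careful person would: the job done as asked, in the order asked, and still so for the second after the job is handed in, with the robot touching nothing.
It also fails if it takes over 64 s, if anything falls off the work surface, if the arm or the gripper's body presses on something with over 40 N, if the wrist force passes 120 N, or if a joint passes its speed limit or range.

## Working session

There is one attempt and no reset: what is moved stays moved. The work goes in short steps, Python scripts to look and compute and a tool call to move; the robot and the scene stay as the last step left them, time stands still between calls to the robot, and variables do not carry over. Pictures are saved under pics/ and viewed, about 8 in all and at most 12, crops included, and the job is handed in when it is done.

Besides the shell and the picture viewer there is one more tool, called after ">>>" by a JSON object that holds its "op" and its "data". play_rows: Moves the arm, as the interface text tells. Its arguments: {"type":"object","properties":{"moves":{"type":"array","items":{"type":"array","items":{"type":"array","items":{"type":"number","minimum":-1,"maximum":1}}}},"grip_force":{"type":"number"}},"required":["moves"]}

```bash
mkdir -p pics
python3 - <<'E'
from plant import *
import cv2,pickle
s=state();print({k:s[k] for k in('time','ee_pos','tool_rot','force','opening')})
d={}
for n in("scene","top"):
    c=read_camera(n);d[n]=c;cv2.imwrite(f"pics/{n}0.png",cv2.resize(c["frame"],(800,600),interpolation=cv2.INTER_CUBIC))
    print(n,{k:c[k] for k in c if k!="frame"})
pickle.dump(d,open("cams.pkl","wb"))
E
```

```text
{'time': 0.0, 'ee_pos': array([ 0.21095933, -0.5076412 ,  0.20489355]), 'tool_rot': array([-5.81867309e-04,  9.80679540e-01,  1.95620288e-01, -6.08730847e-05]), 'force': array([-0.43719364,  0.15583741,  0.09579438]), 'opening': 0.09422277891795434}
scene {'fx': 467.6952502614115, 'fy': 467.6952502614115, 'cx': 259.1563685241872, 'cy': 183.29536621280204, 'rvec': array([ 2.30233842, -0.84110833,  0.30095732]), 'tvec': array([-0.37492229,  0.28726926,  1.41727124])}
top {'fx': 369.13034651981155, 'fy': 369.13034651981155, 'cx': 255.95413825581775, 'cy': 193.00615620981853, 'rvec': array([ 2.14087385, -2.13591989,  0.18454793]), 'tvec': array([0.03608092, 0.49428422, 0.95830215])}
```

View pics/top0.png

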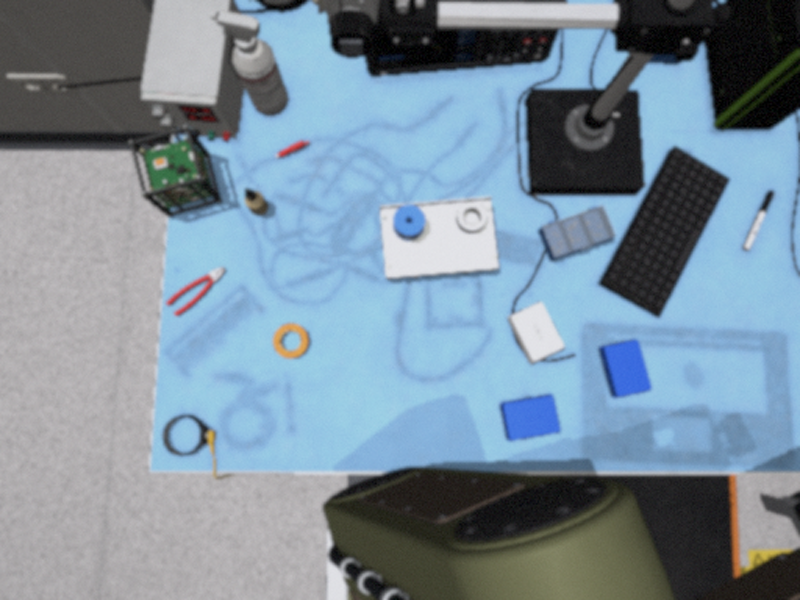

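View pics/scene0.png

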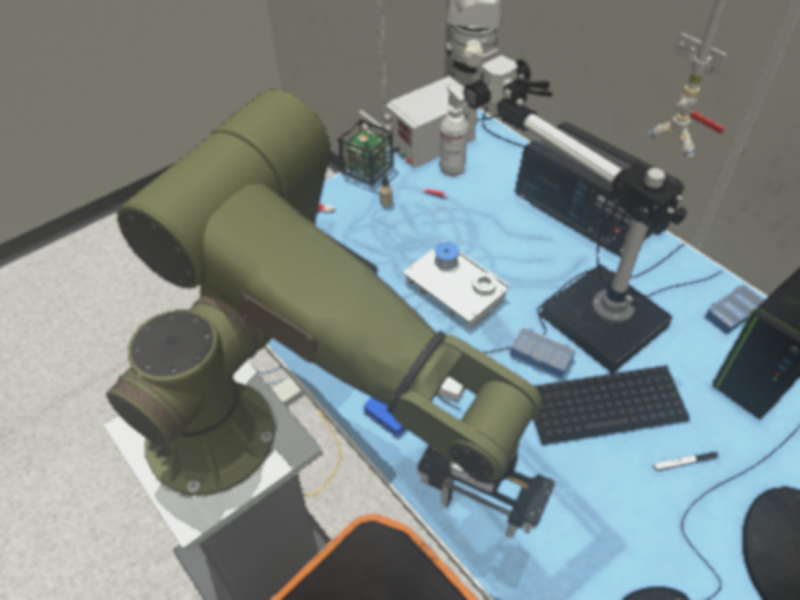

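The top view shows the riser at about (440,238), the white box at (537,332) and blue look-alikes at (625,368) and (530,417). In the scene view the arm partly hides the box. I'll measure both from the top camera.

```bash
cat > h.py <<'E'
import numpy as np,cv2,pickle
from scipy.spatial.transform import Rotation as R
def ray(c,uv,z):
    Rm=cv2.Rodrigues(np.array(c["rvec"]))[0];o=-Rm.T@c["tvec"]
    d=Rm.T@np.array([(uv[0]-c["cx"])/c["fx"],(uv[1]-c["cy"])/c["fy"],1]);return o+d*(z-o[2])/d[2]
def quat(q): return R.from_quat([q[1],q[2],q[3],q[0]])
def blobs(f,roi,thr=(60,150)):
    x0,y0,x1,y1=roi;h=cv2.cvtColor(f,cv2.COLOR_BGR2HSV)
    m=((h[...,1]<thr[0])&(h[...,2]>thr[1])).astype(np.uint8)
    k=np.zeros_like(m);k[y0:y1,x0:x1]=m[y0:y1,x0:x1]
    cs,_=cv2.findContours(k,cv2.RETR_EXTERNAL,cv2.CHAIN_APPROX_NONE)
    return max(cs,key=cv2.contourArea)
E
python3 - <<'E'
from h import *
c=pickle.load(open("cams.pkl","rb"))["top"];f=c["frame"]
for n,roi,z in(("box",(318,185,370,238),.027),("riser",(235,115,325,185),.039)):
    b=blobs(f,roi)
    P=np.array([ray(c,p[0],z)[:2] for p in b])
    r=cv2.minAreaRect((P*1000).astype(np.float32));print(n,len(b),r,cv2.boundingRect(b))
    print(cv2.boxPoints(r).round(1).tolist())
v=cv2.resize(f[110:240,230:380],None,fx=5,fy=5,interpolation=cv2.INTER_CUBIC)[:600]
cv2.imwrite("pics/crop.png",v)
E
```

```text
box 103 ((444.4687805175781, -199.70413208007812), (93.51773834228516, 70.62554931640625), 25.081872940063477) (325, 193, 37, 40)
[[387.1000061035156, -187.5], [417.1000061035156, -251.5], [501.79998779296875, -211.89999389648438], [471.79998779296875, -147.89999389648438]]
riser 283 ((611.671630859375, -30.393470764160156), (137.1552276611328, 202.25537109375), 5.459728240966797) (243, 125, 77, 54)
[[533.7999877929688, 63.79999923706055], [553.0, -137.60000610351562], [689.5999755859375, -124.5], [670.2999877929688, 76.80000305175781]]
```

View pics/crop.png

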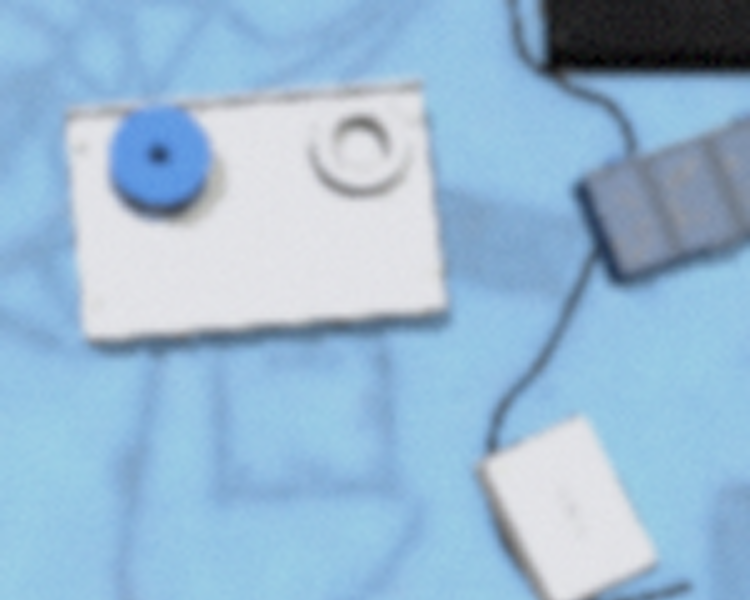

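The crop shows the white box at a yaw of about 25°, centred near (0.445, -0.200). The riser is at a yaw of about 5.5° with its front edge centre near (0.543, -0.037). I'll move above the box's rear end and look from there.

>>> {"op": "play_rows", "data": {"moves": [[[-1,0.1,-0.064,0,0,0,-0.002],[-1,0.23,-0.146,0,0,0,-0.004],[-1,0.36,-0.229,0,0,0,-0.007],[-1,0.49,-0.311,0,0,0,-0.007],[-1,0.62,-0.394,0,0,0,-0.007],[-1,0.72,-0.457,0,0,0,-0.007],[-1,0.754,-0.479,0,0,0,-0.007],[-1,0.754,-0.479,0,0,0,-0.007],[-1,0.754,-0.479,0,0,0,-0.007]]]}}

```text
time: 1.23
ee_pos: [0.4154, -0.216, 0.205]
tool_rot: [-0.001, 0.976, 0.217, -0.0]
force: [1.0, -0.4, -0.1]
opening: 0.094
```

Run:
```python
from plant import *
from h import *
s=state();c=read_camera("wrist");c["ee"]=s["ee_pos"];c["q"]=s["tool_rot"]
pickle.dump(c,open("w1.pkl","wb"));print(s["time"],s["ee_pos"],s["tool_rot"],s["force"],c["hand_eye"],c["fx"])
cv2.imwrite("pics/w1.png",cv2.resize(c["frame"],(800,600)))
```

```text
1.225 [ 0.41536307 -0.2159941   0.20503161] [-5.55678200e-04  9.76256949e-01  2.16614878e-01 -2.34483274e-04] [ 0.99983846 -0.36855941 -0.06197886] [[-6.34986494e-04 -9.65943432e-01 -2.58752551e-01  7.38790713e-02]
 [ 9.99999645e-01 -7.56769402e-04  3.71050118e-04  1.54110476e-05]
 [-5.54229438e-04 -2.58752223e-01  9.65943570e-01 -1.79860989e-01]
 [ 0.00000000e+00  0.00000000e+00  0.00000000e+00  1.00000000e+00]] 305.9537411736756
```

View pics/w1.png

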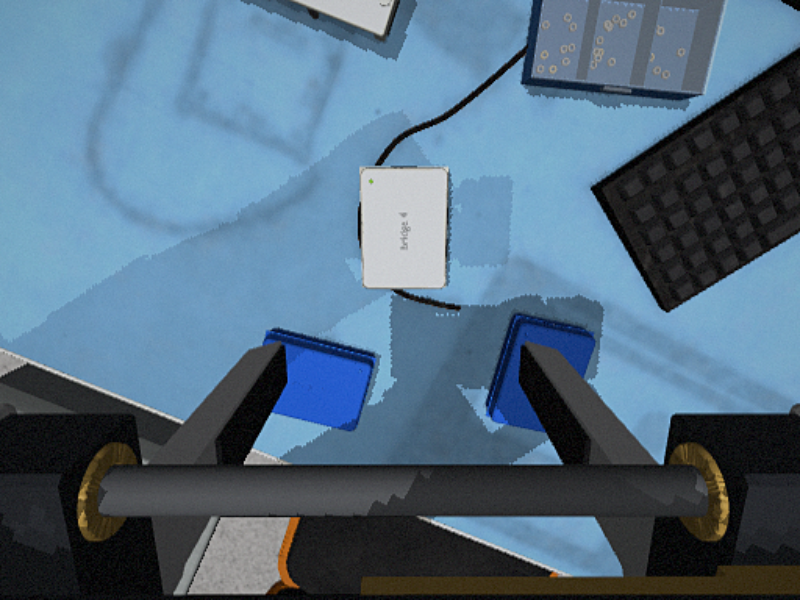

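The wrist view shows the box at (361–448, 167–288), square to the tool, with the blue look-alikes at (320,380) and (545,370). I'll measure the box again from here and check that the fingers clear the blue boxes.

```bash
cat >> h.py <<'E'
def wray(c,uv,z):
    T=np.eye(4);T[:3,:3]=quat(c["q"]).as_matrix();T[:3,3]=c["ee"];T=T@np.array(c["hand_eye"])
    d=T[:3,:3]@np.array([(uv[0]-c["cx"])/c["fx"],(uv[1]-c["cy"])/c["fy"],1]);o=T[:3,3];return o+d*(z-o[2])/d[2]
E
python3 - <<'E'
from h import *
c=pickle.load(open("w1.pkl","rb"));f=c["frame"]
b=blobs(f,(222,100,295,192));P=np.array([wray(c,p[0],.027)[:2] for p in b])*1000
r=cv2.minAreaRect(P.astype(np.float32));print("box",r,cv2.boxPoints(r).round(1).tolist())
T=quat(c["q"]).as_matrix()
ctr=np.array(r[0])
# blue contours in tool axes relative to TCP
h=cv2.cvtColor(f,cv2.COLOR_BGR2HSV);m=((h[...,0]>105)&(h[...,0]<125)&(h[...,1]>200)&(h[...,2]>90)).astype(np.uint8)
for k in cv2.findContours(m,cv2.RETR_EXTERNAL,cv2.CHAIN_APPROX_NONE)[0]:
    if cv2.contourArea(k)<400: continue
    Q=np.array([wray(c,p[0],.027) for p in k])-c["ee"];L=Q@T*1000
    print("blue x,y tool rel TCP",L[:,:2].min(0),L[:,:2].max(0), cv2.boxPoints(cv2.minAreaRect(L[:,:2].astype(np.float32))).round().tolist())
print("ctr in tool",(np.r_[ctr/1000,0]-c["ee"])@T, "tool yaw",np.degrees(np.arctan2(T[1,0],T[0,0])))
# tape edges of riser top from top cam near corner
E
```

```text
box ((444.26190185546875, -203.187744140625), (90.49918365478516, 64.67487335205078), 24.983909606933594) [[389.6000061035156, -193.0], [416.8999938964844, -251.60000610351562], [498.8999938964844, -213.39999389648438], [471.6000061035156, -154.8000030517578]]
blue x,y tool rel TCP [-136.07091325 -107.86822307] [-58.30726826 -24.43490956] [[-138.0, -40.0], [-118.0, -111.0], [-58.0, -95.0], [-77.0, -23.0]]
blue x,y tool rel TCP [-136.11372737   74.57977091] [-42.73476806 152.49772327] [[-141.0, 134.0], [-127.0, 73.0], [-41.0, 93.0], [-55.0, 154.0]]
ctr in tool [0.03164772 0.0008613  0.20502387] tool yaw 25.020583851004474
```

>>> {"op": "play_rows", "data": {"moves": [[[-1,0,0.002,0.08,0,0,0],[-1,0,0.002,0.2,0,0,0],[-1,0,0.002,0.32,0,0,0],[-1,0,0.002,0.42,0,0,0],[-1,0,0.002,0.47,0,0,0],[-1,0,0.002,0.49,0,0,0],[-1,0,0.002,0.5,0,0,0],[-1,0,0.002,0.5,0,0,0],[-1,0,0.002,0.5,0,0,0]]]}}

```text
time: 2.4
ee_pos: [0.4159, -0.2169, 0.0057]
tool_rot: [-0.0, 0.976, 0.216, 0.0]
force: [-0.6, -0.7, -0.1]
opening: 0.0937
```

>>> {"op": "play_rows", "data": {"moves": [[[1,0,0,0,0,0,0],[1,0,0,0,0,0,0],[1,0,0,0,0,0,0],[1,0,0,0,0,0,0],[1,0,0,0,0,0,0],[1,0,0,0,0,0,0],[1,0,0,0,0,0,0]]], "grip_force": 25}}

```text
time: 3.28
ee_pos: [0.4159, -0.2168, 0.0058]
tool_rot: [-0.0, 0.976, 0.216, 0.0]
force: [-0.8, 1.6, 4.4]
opening: 0.0658
```

Run:
```python
from plant import *
from h import *
s=state();c=read_camera("wrist");c["ee"]=s["ee_pos"];c["q"]=s["tool_rot"]
pickle.dump(c,open("w2.pkl","wb"));print(s)
cv2.imwrite("pics/w2.png",cv2.resize(c["frame"],(800,600)))
```

```text
{'time': 3.275, 'joint_pos': array([-5.59004023e-01,  4.05872498e-01,  1.91344616e+00,  7.09109193e-04,
        8.22232193e-01,  5.75023403e-01]), 'qd': array([ 0.00040461, -0.000114  , -0.00118299, -0.00027913,  0.00075762,
       -0.00036142]), 'effort': array([-3.64361806e-01, -4.74562383e+01, -2.49887109e+01, -2.37229478e-02,
       -6.00925069e-01,  8.52032052e-02]), 'ee_pos': array([ 0.4158584 , -0.21680836,  0.00578588]), 'tool_rot': array([-1.70495155e-04,  9.76300953e-01,  2.16417146e-01,  1.97107742e-04]), 'force': array([-0.76303545,  1.64994638,  4.43409274]), 'moment': array([0.35375065, 0.25135971, 0.07121032]), 'opening': 0.06579807161172765}
```

View pics/w2.png

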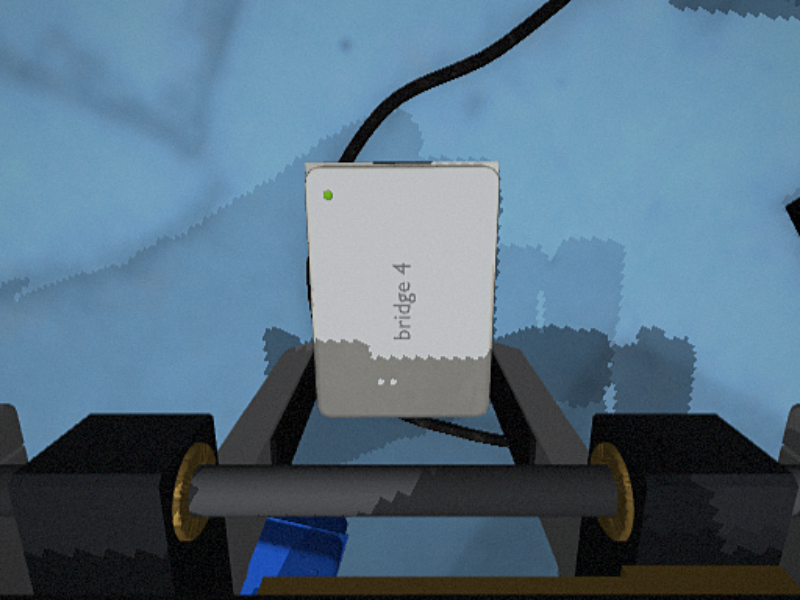

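The box is held near its rear end, with the fingers at about (300,390) and (510,390). I'll lift it slightly and stage it in front of the bay.

>>> {"op": "play_rows", "data": {"moves": [[[1,0,0,-0.02,0,0,0],[1,0,0,-0.045,0,0,0],[1,0.02,-0.04,-0.05,0,0,0.005],[1,0.06,-0.12,-0.05,0,0,0.018],[1,0.1,-0.2,-0.05,0,0,0.031],[1,0.14,-0.28,-0.05,0,0,0.044],[1,0.17,-0.34,-0.05,0,0,0.0543],[1,0.188,-0.376,-0.05,0,0,0.0543],[1,0.188,-0.376,-0.05,0,0,0.0543],[1,0.188,-0.376,-0.05,0,0,0.0543]]]}}

```text
time: 4.58
ee_pos: [0.4206, -0.0493, 0.026]
tool_rot: [-0.0, 0.999, 0.048, 0.0]
force: [-0.1, -0.8, -4.0]
opening: 0.0657
```

Run:
```python
from plant import *
from h import *
s=state();c=read_camera("wrist");c["ee"]=s["ee_pos"];c["q"]=s["tool_rot"]
t=read_camera("top");cv2.imwrite("pics/t3.png",t["frame"])
pickle.dump(c,open("w3.pkl","wb"));pickle.dump(t,open("t3.pkl","wb"));print(s["ee_pos"],s["tool_rot"],s["force"],s["opening"])
cv2.imwrite("pics/w3.png",cv2.resize(c["frame"],(800,600)))
```

```text
[ 0.42061439 -0.04934947  0.02599382] [-1.02110952e-04  9.98858617e-01  4.77636153e-02  3.00939900e-04] [-0.14467726 -0.83515018 -3.98387977] 0.06569733354823604
```

View pics/w3.png

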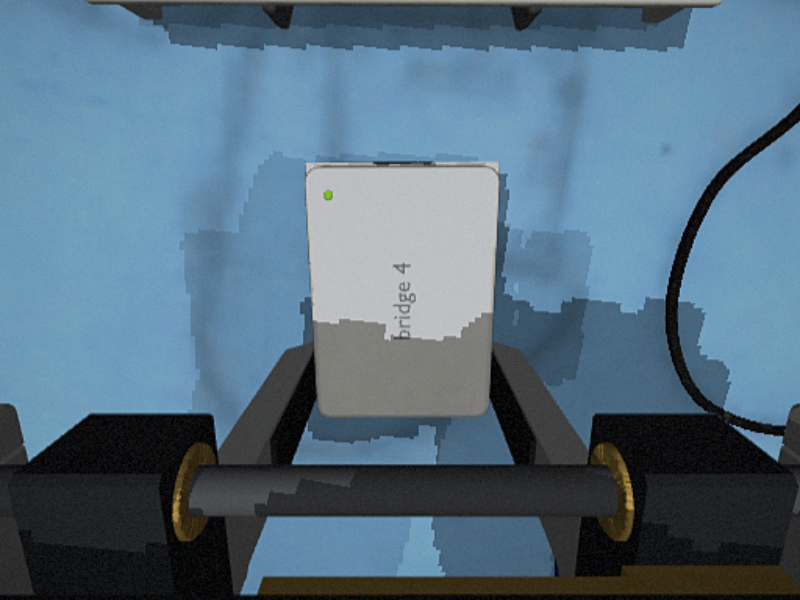

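The bay mouth is at the top, with the flare tips near (280,20) and (525,20) and the board edge at about row 5. The box front is at row 165, centred at column 402, so it's nearly aligned. I'll enlarge the top strip to measure it.

Run:
```python
from h import *
c=pickle.load(open("w3.pkl","rb"));f=c["frame"]
a=cv2.resize(f[0:34,50:260],(800,130),interpolation=cv2.INTER_CUBIC);b=cv2.resize(f[0:34,260:470],(800,130),interpolation=cv2.INTER_CUBIC)
cv2.imwrite("pics/strip.png",np.vstack([a,b]))
# board front lower edge: last bright/low-sat row per column from top
h=cv2.cvtColor(f,cv2.COLOR_BGR2HSV)
g=cv2.cvtColor(f,cv2.COLOR_BGR2GRAY).astype(int)
X=[];Y=[]
for u in range(70,450,4):
    col=g[0:10,u];d=np.diff(col);k=int(d.argmin())
    X.append(u);Y.append(k+.5)
X=np.array(X);Y=np.array(Y);print(Y.tolist())
p=np.polyfit(X,Y,1);print(p)
for u,z in((80,.033),(440,.033),(80,.039),(440,.039)): print(z,wray(c,(u,np.polyval(p,u)),z)[:2])
T=quat(c["q"]).as_matrix();print("tool yaw",np.degrees(np.arctan2(T[1,0],T[0,0])))
# top cam: sub-pixel front edge of riser
```

```text
[0.5, 0.5, 0.5, 0.5, 0.5, 0.5, 0.5, 0.5, 0.5, 0.5, 0.5, 0.5, 0.5, 0.5, 0.5, 0.5, 0.5, 0.5, 0.5, 0.5, 0.5, 0.5, 0.5, 0.5, 0.5, 0.5, 0.5, 0.5, 1.5, 0.5, 0.5, 0.5, 0.5, 1.5, 0.5, 0.5, 0.5, 0.5, 1.5, 1.5, 0.5, 1.5, 0.5, 0.5, 1.5, 1.5, 1.5, 1.5, 1.5, 1.5, 1.5, 1.5, 0.5, 1.5, 1.5, 0.5, 1.5, 1.5, 1.5, 1.5, 1.5, 1.5, 1.5, 1.5, 1.5, 1.5, 1.5, 1.5, 1.5, 1.5, 1.5, 1.5, 2.5, 2.5, 2.5, 2.5, 2.5, 2.5, 1.5, 1.5, 2.5, 2.5, 2.5, 2.5, 2.5, 2.5, 2.5, 2.5, 2.5, 1.5, 2.5, 2.5, 2.5, 2.5, 2.5]
[ 0.00621501 -0.32452408]
0.033 [0.53823828 0.05076756]
0.033 [ 0.5543898  -0.12921178]
0.039 [0.53670907 0.04752143]
0.039 [ 0.55230011 -0.12621226]
tool yaw 5.4753875926299695
```

View pics/strip.png

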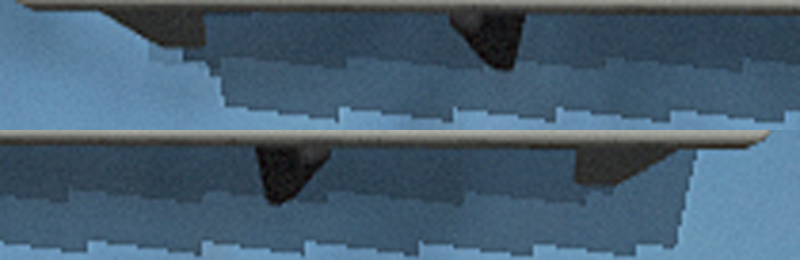

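Run:
```python
from h import *
c=pickle.load(open("w3.pkl","rb"));T=quat(c["q"]).as_matrix()
pr={"g_out":((180.4,17.8),(335.6,19.2)),"g_in":((184.6,18.2),(330.3,19.2)),"plate":((103.8,12.6),(411.4,14.4))}
for n,(a,b) in pr.items():
    A,B=wray(c,a,0),wray(c,b,0);d=B-A;m=(A+B)/2
    print(n,A[:2],B[:2],np.hypot(*d[:2]),"yaw",np.degrees(np.arctan2(d[0],-d[1])),"mid in tool",((m-c["ee"])@T)[:2])
# box front corners, on top rim in 512 px
for u in((305,166),(498,166)): print("box", ((wray(c,(u[0]*.64,u[1]*.64),c["ee"][2]+.0213)-c["ee"])@T)[:2])
t=pickle.load(open("t3.pkl","rb"))["frame"];tc=pickle.load(open("t3.pkl","rb"))
g=cv2.GaussianBlur(cv2.cvtColor(t,cv2.COLOR_BGR2HSV)[...,1],(3,3),0).astype(float)
pts=[]
for u in range(252,312,2):
    col=g[165:190,u];k=np.where(col>70)[0][0];v=165+k-1+(70-col[k-1])/(col[k]-col[k-1]);pts.append(ray(tc,(u,v),.036)[:2])
pts=np.array(pts);p=np.polyfit(pts[:,1],pts[:,0],1);print("top front edge yaw",-np.degrees(np.arctan(p[0])),"x at y=-.037",np.polyval(p,-.037))
```

```text
g_out [0.54285406 0.00865804] [ 0.55101009 -0.08497069] 0.09398329032905697 yaw 4.978487609678028 mid in tool [0.12679346 0.0009155 ]
g_in [0.54287712 0.0061206 ] [ 0.55070544 -0.08177367] 0.08824219914304722 yaw 5.089629551177996 mid in tool [0.12668477 0.00057377]
plate [0.54129776 0.0547027 ] [ 0.55793265 -0.13011305] 0.18556287086660966 yaw 5.14321793023422 mid in tool [0.12950739 0.00072243]
box [ 0.07522622 -0.0306032 ]
box [0.07518719 0.03112202]
top front edge yaw 5.201311323594277 x at y=-.037 0.5424600526762919
```

Wrist and top views agree: riser yaw is about 5.15°, and the mouth's midline is within 0.5 mm of the box's. I'll trim the yaw by -0.33° and lower the box to the bench.

>>> {"op": "play_rows", "data": {"moves": [[[1,0,-0.0005,0.02,0,0,0.0009],[1,0,-0.0005,0.04,0,0,0.0009],[1,0,-0.0005,0.046,0,0,0.0009],[1,0,-0.0005,0.048,0,0,0.0009],[1,0,-0.0005,0.049,0,0,0.0009],[1,0,-0.0005,0.049,0,0,0.0009]]]}}

```text
time: 5.42
ee_pos: [0.4206, -0.0492, 0.0064]
tool_rot: [-0.0, 0.999, 0.045, 0.0]
force: [0.1, 0.3, -3.4]
opening: 0.0655
```

```bash
python3 -c "
from plant import *
from h import *
s=state();T=quat(s['tool_rot']).as_matrix();print(s['time'],s['ee_pos'],np.degrees(np.arctan2(T[1,0],T[0,0])),T[2,:2],s['force'],s['force']@T,s['moment'])"
```

```text
5.425 [ 0.42061235 -0.04922762  0.00642605] 5.104664406596015 [ 0.00071349 -0.00016315] [ 0.14572707  0.25566925 -3.35578117] [ 0.16550302 -0.24114157  3.35593949] [0.00835606 0.1123878  0.01963172]
```

>>> {"op": "play_rows", "data": {"moves": [[[1,0,0,0.0014,0,0,0],[1,0,0,0.0014,0,0,0],[1,0.015,0,0.0014,0,0,0],[1,0.035,0,0.0014,0,0,0],[1,0.055,0,0.0014,0,0,0],[1,0.075,0,0.0014,0,0,0],[1,0.095,0,0.0014,0,0,0],[1,0.11,0,0.0014,0,0,0],[1,0.115,0,0.0014,0,0,0],[1,0.115,0,0.0014,0,0,0]]]}}

```text
time: 6.68
ee_pos: [0.4665, -0.0451, 0.0059]
tool_rot: [-0.0, 0.999, 0.045, 0.0]
force: [0.2, -0.1, -3.7]
opening: 0.0655
```

Run:
```python
from plant import *
from h import *
s=state();T=quat(s['tool_rot']).as_matrix();print(s['time'],s['ee_pos'],np.degrees(np.arctan2(T[1,0],T[0,0])),s['force']@T,s['moment'])
c=read_camera("wrist");c["ee"]=s["ee_pos"];c["q"]=s["tool_rot"];pickle.dump(c,open("w4.pkl","wb"))
cv2.imwrite("pics/w4.png",cv2.resize(c["frame"][0:192,130:386],(800,600),interpolation=cv2.INTER_CUBIC))
```

```text
6.675 [ 0.46652595 -0.04511996  0.00588772] 5.101120591044411 [0.17490537 0.08719697 3.7393673 ] [ 0.03767098 -0.03561731 -0.04510839]
```

View pics/w4.png

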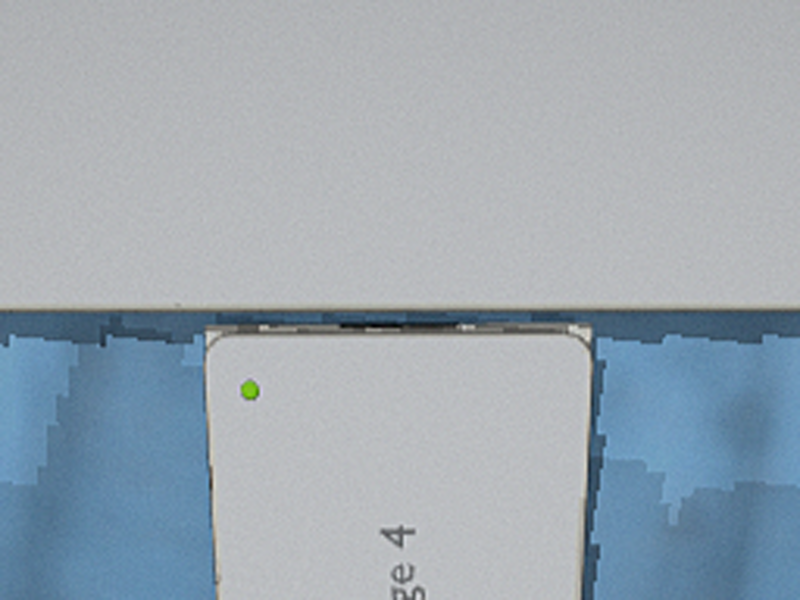

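The box is square to the edge and centred, with its front at row 325 and the board edge at row 310. It's still mostly carried by the gripper, so I'll lower it slightly and feed it in.

>>> {"op": "play_rows", "data": {"moves": [[[1,0,0,0.001,0,0,0],[1,0,0,0.002,0,0,0],[1,0.01,0,0.002,0,0,0],[1,0.02,0,0.002,0,0,0],[1,0.032,0,0.002,0,0,0],[1,0.044,0,0.002,0,0,0],[1,0.054,0,0.002,0,0,0],[1,0.06,0,0.002,0,0,0],[1,0.06,0,0.002,0,0,0]]]}}

```text
time: 7.85
ee_pos: [0.4896, -0.0431, 0.0058]
tool_rot: [-0.0, 0.999, 0.044, -0.0]
force: [-11.1, -0.5, 14.7]
opening: 0.0655
```

```bash
cat > st.py <<'E'
from plant import *
from h import *
s=state();T=quat(s['tool_rot']).as_matrix();u=np.array([.99597,.08975,0])
print(s['time'],s['ee_pos'].round(5),np.degrees(np.arctan2(T[1,0],T[0,0])).round(3),"F along/lat/down",(s['force']@T).round(2),s['moment'].round(3),"adv mm",((s['ee_pos']-[.4206,-.0492,0])@u*1000).round(2))
E
python3 st.py
```

```text
7.85 [ 0.48956 -0.04313  0.0058 ] 5.1 F along/lat/down [-11.11  -0.51 -14.64] [0.109 2.056 0.029] adv mm 69.22
```

>>> {"op": "play_rows", "data": {"moves": [[[1,0,0,0,0,0,0],[1,0,0,0,0,0,0],[1,0.005,0,0,0,0,0],[1,0.01,0,0,0,0,0],[1,0.01,0,0,0,0,0]]]}}

```text
time: 8.48
ee_pos: [0.4937, -0.0427, 0.0058]
tool_rot: [-0.0, 0.999, 0.045, -0.0]
force: [-2.4, -1.5, 2.0]
opening: 0.0658
```

```bash
python3 st.py
```

```text
8.475 [ 0.4937  -0.04275  0.0058 ] 5.106 F along/lat/down [-2.55  1.23 -2.04] [0.129 0.428 0.083] adv mm 73.38
```

>>> {"op": "play_rows", "data": {"moves": [[[1,0.004,0,0,0,0,0],[1,0.01,0,0,0,0,0],[1,0.017,0,0,0,0,0],[1,0.024,0,0,0,0,0],[1,0.031,0,0,0,0,0],[1,0.035,0,0,0,0,0],[1,0.035,0,0,0,0,0]]]}}

```text
time: 9.35
ee_pos: [0.5077, -0.0415, 0.0058]
tool_rot: [-0.0, 0.999, 0.045, -0.0]
force: [-3.7, -1.1, 4.1]
opening: 0.066
```

```bash
python3 st.py
```

```text
9.35 [ 0.50771 -0.04149  0.00582] 5.104 F along/lat/down [-3.82  0.79 -4.11] [0.203 0.591 0.091] adv mm 87.45
```

>>> {"op": "play_rows", "data": {"moves": [[[1,0.002,0,-0.0003,0,0,0],[1,0.004,0,-0.0003,0,0,0],[1,0.006,0,-0.0003,0,0,0],[1,0.0075,0,-0.0003,0,0,0],[1,0.0075,0,-0.0003,0,0,0]]]}}

```text
time: 9.98
ee_pos: [0.5108, -0.0412, 0.0059]
tool_rot: [-0.0, 0.999, 0.045, -0.0]
force: [-0.8, -0.1, -1.8]
opening: 0.0656
```

>>> {"op": "play_rows", "data": {"moves": [[[1,0.0015,0,0,0,0,0],[1,0.003,0,0,0,0,0],[1,0.003,0,0,0,0,0]]]}}

```text
time: 10.35
ee_pos: [0.5122, -0.0411, 0.0059]
tool_rot: [-0.0, 0.999, 0.045, -0.0]
force: [-1.4, -0.2, -1.3]
opening: 0.0658
```

```bash
python3 st.py
```

```text
10.35 [ 0.51215 -0.04108  0.00588] 5.107 F along/lat/down [-1.43  0.09  1.27] [ 0.087  0.132 -0.01 ] adv mm 91.91
```

>>> {"op": "play_rows", "data": {"moves": [[[1,0.0013,0,0,0,0,0],[1,0.0025,0,0,0,0,0],[1,0.0025,0,0,0,0,0]]]}}

```text
time: 10.72
ee_pos: [0.5132, -0.041, 0.0058]
tool_rot: [-0.0, 0.999, 0.045, -0.0]
force: [-1.2, -0.2, -2.1]
opening: 0.0657
```

>>> {"op": "play_rows", "data": {"moves": [[[1,0.0013,0,0,0,0,0],[1,0.0025,0,0,0,0,0],[1,0.0025,0,0,0,0,0]]]}}

```text
time: 11.1
ee_pos: [0.5142, -0.0409, 0.0059]
tool_rot: [-0.0, 0.999, 0.045, -0.0]
force: [-1.3, 0.3, -1.6]
opening: 0.0655
```

>>> {"op": "play_rows", "data": {"moves": [[[1,0.0013,0,0,0,0,0],[1,0.0025,0,0,0,0,0],[1,0.0025,0,0,0,0,0]]]}}

```text
time: 11.48
ee_pos: [0.5153, -0.0408, 0.0058]
tool_rot: [-0.0, 0.999, 0.045, 0.0]
force: [-0.9, 0.0, -2.1]
opening: 0.0654
```

```bash
python3 st.py
```

```text
11.475 [ 0.51529 -0.0408   0.00584] 5.103 F along/lat/down [-0.88 -0.1   2.11] [0.032 0.2   0.005] adv mm 95.07
```

>>> {"op": "play_rows", "data": {"moves": [[[1,0.0013,0,0,0,0,0],[1,0.0025,0,0,0,0,0],[1,0.0025,0,0,0,0,0]]]}}

```text
time: 11.85
ee_pos: [0.5164, -0.0407, 0.0059]
tool_rot: [-0.0, 0.999, 0.045, 0.0]
force: [-1.2, -0.8, -2.1]
opening: 0.0657
```

>>> {"op": "play_rows", "data": {"moves": [[[1,0.0013,0,0,0,0,0],[1,0.0025,0,0,0,0,0],[1,0.0025,0,0,0,0,0]]]}}

```text
time: 12.22
ee_pos: [0.5174, -0.0406, 0.0059]
tool_rot: [-0.0, 0.999, 0.044, 0.0]
force: [-1.7, 0.2, -1.1]
opening: 0.0653
```

>>> {"op": "play_rows", "data": {"moves": [[[1,0.0013,0,0,0,0,0],[1,0.0025,0,0,0,0,0],[1,0.0025,0,0,0,0,0]]]}}

```text
time: 12.6
ee_pos: [0.5174, -0.0406, 0.0058]
tool_rot: [-0.0, 0.999, 0.045, -0.001]
force: [-9.6, -1.0, 4.9]
opening: 0.0654
```

```bash
python3 st.py
```

```text
12.6 [ 0.51742 -0.04057  0.00581] 5.104 F along/lat/down [-9.7   0.12 -4.89] [-0.162  1.73  -0.003] adv mm 97.2
```

Contact is at 97.2 mm of advance, within the expected range. Force is 9.7 N along the bay and about zero sideways. I'll press to about 12 N and hold.

>>> {"op": "play_rows", "data": {"moves": [[[1,0.0015,0,-0.0003,0,0,0],[1,0.0028,0,-0.0003,0,0,0],[1,0.0034,0,-0.0003,0,0,0],[1,0.0034,0,-0.0003,0,0,0]]]}}

```text
time: 13.1
ee_pos: [0.5175, -0.0405, 0.0058]
tool_rot: [-0.0, 0.999, 0.044, -0.003]
force: [-11.4, -0.9, 6.8]
opening: 0.0654
```

```bash
python3 st.py
```

```text
13.1 [ 0.51746 -0.04052  0.00582] 5.1 F along/lat/down [-11.51  -0.09  -6.71] [-0.246  2.101 -0.067] adv mm 97.25
```

>>> {"op": "play_rows", "data": {"moves": [[[1,0.0015,0,-0.0005,0,0.0005,0],[1,0.003,0,-0.0005,0,0.0009,0],[1,0.0036,0,-0.0005,0,0.0009,0],[1,0.0036,0,-0.0005,0,0.0009,0]]]}}

```text
time: 13.6
ee_pos: [0.5175, -0.0405, 0.0058]
tool_rot: [-0.001, 0.999, 0.044, -0.002]
force: [-12.5, -2.4, 5.8]
opening: 0.0658
```

```bash
python3 st.py
```

```text
13.6 [ 0.51747 -0.04047  0.0058 ] 5.1 F along/lat/down [-12.67   1.23  -5.77] [-0.388  2.173 -0.086] adv mm 97.27
```

>>> {"op": "play_rows", "data": {"moves": [[[1,0.0015,0,-0.001,0,0.0006,0],[1,0.003,0,-0.001,0,0.0008,0],[1,0.0039,0,-0.001,0,0.0008,0],[1,0.0039,0,-0.001,0,0.0008,0],[1,0.0039,0,-0.001,0,0.0008,0]]]}}

```text
time: 14.22
ee_pos: [0.5175, -0.0405, 0.0058]
tool_rot: [-0.001, 0.999, 0.044, -0.001]
force: [-13.4, -1.8, 4.5]
opening: 0.0657
```

```bash
python3 st.py
```

```text
14.225 [ 0.51749 -0.04046  0.00583] 5.098 F along/lat/down [-13.55   0.58  -4.49] [-0.574  2.298 -0.121] adv mm 97.28
```

>>> {"op": "play_rows", "data": {"moves": [[[1,0.0015,0,-0.001,0,0.0004,0],[1,0.003,0,-0.0018,0,0.0006,0],[1,0.004,0,-0.0018,0,0.0006,0],[1,0.004,0,-0.0018,0,0.0006,0],[1,0.004,0,-0.0018,0,0.0006,0],[1,0.004,0,-0.0018,0,0.0006,0],[1,0.004,0,-0.0018,0,0.0006,0],[1,0.004,0,-0.0018,0,0.0006,0]]]}}

```text
time: 15.22
ee_pos: [0.5175, -0.0404, 0.0059]
tool_rot: [-0.001, 0.999, 0.044, -0.001]
force: [-11.0, -2.7, -0.3]
opening: 0.0658
```

```bash
python3 st.py
```

```text
15.225 [ 0.51747 -0.04044  0.00588] 5.096 F along/lat/down [-11.2    1.75   0.29] [-0.633  2.087 -0.127] adv mm 97.27
```

>>> {"op": "play_rows", "data": {"moves": [[[1,0.0015,0,-0.001,0,0,0],[1,0.003,0,-0.0016,0,0.0002,0],[1,0.0042,0,-0.0016,0,0.0003,0],[1,0.0046,0,-0.0016,0,0.0003,0],[1,0.0046,0,-0.0016,0,0.0003,0],[1,0.0046,0,-0.0016,0,0.0003,0],[1,0.0046,0,-0.0016,0,0.0003,0],[1,0.0046,0,-0.0016,0,0.0003,0],[1,0.0046,0,-0.0016,0,0.0003,0]]]}}

```text
time: 16.35
ee_pos: [0.5175, -0.0405, 0.0059]
tool_rot: [-0.001, 0.999, 0.044, -0.003]
force: [-14.4, -2.3, 2.5]
opening: 0.0655
```

```bash
python3 st.py
```

```text
16.35 [ 0.51746 -0.04045  0.00589] 5.093 F along/lat/down [-14.54   0.99  -2.4 ] [-0.828  2.412 -0.043] adv mm 97.25
```

The press held at about 14.5 N at the wrist. Taking off an estimated 1–3 N of bench friction leaves about 12–13 N on the stop. Next I'll open the gripper and rise.

>>> {"op": "play_rows", "data": {"moves": [[[1,0.0012,0,0,0,0,0],[-1,0.0012,0,0,0,0,0],[-1,0.0005,0,0,0,0,0],[-1,0.0,0,0,0,0,0],[-1,0,0,0,0,0,0],[-1,0,0,0,0,0,0],[-1,0,0,0,0,0,0]]]}}

```text
time: 17.23
ee_pos: [0.5175, -0.0404, 0.0059]
tool_rot: [-0.001, 0.999, 0.044, -0.003]
force: [-0.8, 0.1, 0.1]
opening: 0.094
```

```bash
python3 st.py
python3 - <<'E'
from plant import *
from h import *
s=state();c=read_camera("wrist");c["ee"]=s["ee_pos"];c["q"]=s["tool_rot"];pickle.dump(c,open("w5.pkl","wb"));print(s["opening"])
cv2.imwrite("pics/w5.png",cv2.resize(c["frame"],(800,600)))
E
```

```text
17.225 [ 0.51748 -0.04043  0.00588] 5.098 F along/lat/down [-0.76 -0.2  -0.05] [-0.003 -0.028 -0.008] adv mm 97.28
0.09399579481117695
```

View pics/w5.png

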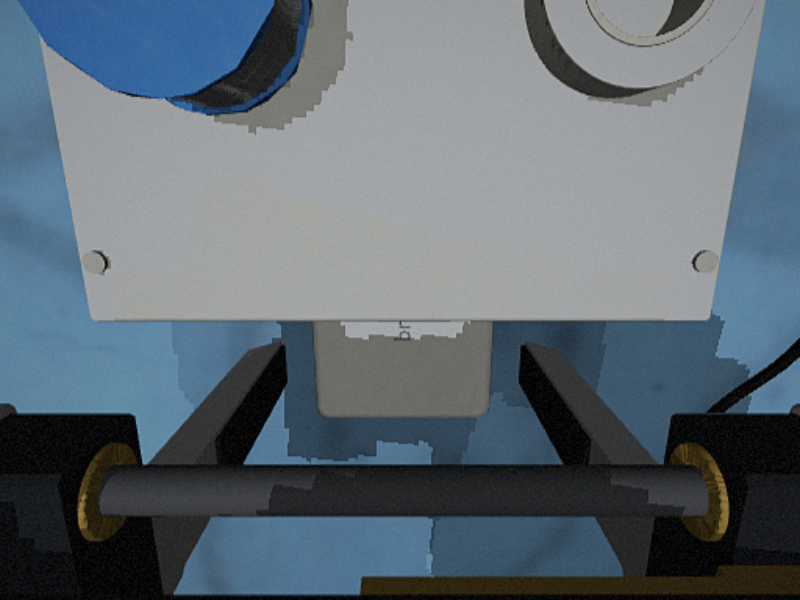

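The box is released, with its rear edge still at row 416 as it was in the grip, so it hasn't backed off. It sits centred and square. Retreat straight up.

>>> {"op": "play_rows", "data": {"moves": [[[-1,0,0,-0.03,0,0,0],[-1,0,0,-0.1,0,0,0],[-1,0,0,-0.2,0,0,0],[-1,0,0,-0.3,0,0,0],[-1,0,0,-0.36,0,0,0],[-1,0,0,-0.375,0,0,0],[-1,0,0,-0.375,0,0,0],[-1,0,0,-0.375,0,0,0]]]}}

```text
time: 18.27
ee_pos: [0.5178, -0.0406, 0.1548]
tool_rot: [-0.001, 0.999, 0.044, -0.003]
force: [0.4, 0.3, 0.1]
opening: 0.0941
```

```bash
python3 st.py
python3 - <<'E'
from plant import *
from h import *
def rear(c,roi):
    b=blobs(c["frame"],roi,(60,90))[:,0];return b[:,1].max()
s=state();c=read_camera("wrist");c["ee"]=s["ee_pos"];c["q"]=s["tool_rot"];pickle.dump(c,open("w6.pkl","wb"))
cv2.imwrite("pics/w6.png",cv2.resize(c["frame"],(800,600)))
E
```

```text
18.275 [ 0.51781 -0.04065  0.15482] 5.095 F along/lat/down [ 0.42 -0.27 -0.1 ] [ 0.043 -0.006 -0.056] adv mm 97.58
```

View pics/w6.png

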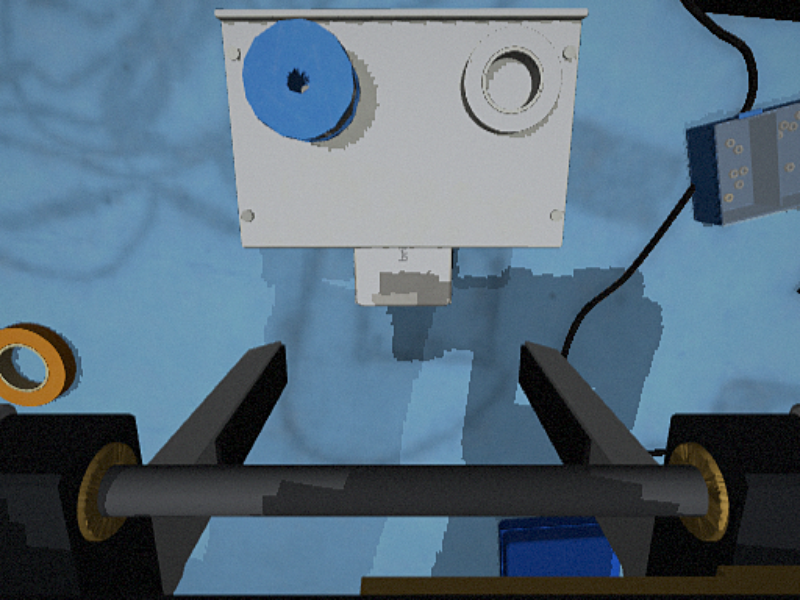

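The view from above shows the box centred and square, with its rear edge at row 304 and the board edge at row 246. The reel, label roll and tape look undisturbed. One numeric check, then hand in.

Run:
```python
from plant import *
from h import *
c=pickle.load(open("w6.pkl","rb"));k=.64
u=np.array([np.cos(np.radians(5.15)),np.sin(np.radians(5.15)),0])
r=wray(c,(403*k,304.5*k),.027);e=wray(c,(403*k,246.5*k),.039)
print("rear adv from TCP at press",(r-[.51748,-.04043,0])@u*1000,"stands out mm",(e-r)@u*1000)
sign_off();print(state()["time"])
```

```text
rear adv from TCP at press -13.482427477776106 stands out mm 41.02574859578651
the job is handed in; nothing more can be done
the job is handed in; nothing more can be done
```

The white interface box is docked in the bay under the riser, and I've handed the job in. The last logged robot time was about 18.3 s of the 64 s allowed.

- **Approach:** I gripped the box near its rear end, carried it about 20 mm up to the mouth, lowered it and fed it in. It was centred on the bay and within 0.1° of its direction.
- **Contact:** The stop was met at 97.2 mm of advance, with almost no sideways force.
- **Press:** I pressed in several short steps, and the last one was held for about 0.75 s. The wrist read about 14.5 N along the bay at its end, which I take as roughly 12–14 N on the stop after bench friction. The highest push I read was 14.5 N, but forces were only read at the end of each move.
- **After release:** The box's rear edge stayed at the same place in the wrist picture. From above, the box is square and stands about 41 mm out of the bay, inside the expected 34–48 mm. The wrist force was near zero, and the items visible in that last picture had not moved.

**What didn't go cleanly or couldn't be checked:**
- During the feed the gripper briefly pushed down on the bench with about 15 N, which raised the sliding drag to 11 N. I eased it off straight away.
- The pin's position could not be read directly. That it is held in follows from the pad contact and the box not backing off.
- My estimates of how far the box stands out disagree by a few millimetres: 41 mm from the last picture, 44–47 mm from the arm's position.

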